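Snap the lid shut on a dish transport box

ROBOT

A 6-joint arm with a two-finger parallel gripper is mounted at the origin on a cart in front of the work surface, level with it; the furniture and walls round the work are solid. World frame = base frame: x ahead of the robot, y to its left, z up, the work surface at z = 0. Lengths are in m, angles in rad, forces in N, time in s.
With the tool pointing down it reaches from about 0.35 to 0.775 m from the base axis. Payload 7.3 kg.
Tool frame: the origin (TCP) lies midway between the tips of the shut fingers; the grasp point (between the pads) lies 19 mm behind it (robot.grip_depth is the z of the grasp point in the tool frame, in m); z points along the fingers, y is the line along which they close (so a half turn about z gives the same grasp; the last joint's range is limited). The gripper opens to 92 mm and grips with 3 to 60 N. Pads are 19 mm wide; open, the fingers measure 130 mm over their backs; the gripper's body (75 mm by 190 mm) begins 47 mm behind the grasp point.
Start: joints at [-1.344, 0.342, 1.524, -0, 1.275, -0.146], TCP at [0.191, -0.489, 0.205] pointing down, gripper open.
Joint ranges: [-2.53, 2.53], [-0.77, 2.02], [0.04, 2.7], [-1, 4.14], [0.28, 2.66], [-3.11, 3.11]. Speed limits (rad/s): [2.57, 2.57, 3.14, 3.14, 3.14, 3.14].

INTERFACE

Orientations are given as [roll, pitch, yaw] about the fixed x, y, z axes, in that order (R = Rz(yaw) Ry(pitch) Rx(roll)).
In Python, from cell import robot, viewer gives the robot as it stands.
- The arm moves only by the tool step_arm, never from a script. Its argument "increments" is a list of rows, each an object with "delta_pos": the shift along the tool's x, y, z in cm, a list of three; "dr": the turn, a rotation vector about the tool's x, y, z in degrees, a list of three; "fingers": the closure, from -1 (fully open) to 1 (shut), so that 0 is half open. In form: [{"delta_pos": [tx, ty, tz], "dr": [wx, wy, wz], "fingers": fingers}, ...]. A call has exactly 5 rows; each row is the pose to reach, as a shift and turn from the pose commanded when the call began, along the tool's axes at that moment; what a row does not reach only later rows make up. A row lasts 1/8 s, in which the tool goes at most 62.5 mm and 10.7 degrees, less where a joint would pass 70% of its speed; a pose out of reach is approached as far as the arm can. A call with a gripper value outside its range is refused whole. The fingers move at their own pace and stop on an object; "newtons" is the grip in N (left out, the last holds). Time passes only in rows, so rows that repeat a pose let the fingers close, or fill a call up. It gives the time, the measured TCP pose, the force, the opening and the grip force at its end, in the units of the state.
- robot.observe(): the state, without advancing time (a new reading comes with each control period).
- viewer.read_camera(name): name is "scene" or "top" or "wrist"; returns the picture (400x640x3 uint8, red, green, blue); there is no depth.
- viewer.camera_params(name): a dict with "K" (3x3 intrinsics, pixels), "T" (4x4, takes a point from camera to world coordinates). Camera axes: x right, y down, z forward; pixel columns grow to the right and rows downward; lengths in m; the calibration is good to about 2 mm. A picture is of the moment at which its call begins: read the wrist's pose just before it. camera_params takes no time and is no camera call; for the wrist camera it gives the pose at the moment of the call.
- robot.hand_in(): hands the job in; it is judged then, once.
The state is a dict: "time": time; "qpos": joint angles; "qvel": joint speeds; "joint_efforts": joint torques, N m; "tool_pos": TCP position; "tool_rot": TCP orientation; "contact_force": force on the tool from outside, world axes, zero at the start; "torque": the same for the moment, N m; "opening": finger opening in m; "grip_force": force on a finger pad.
Only numpy, scipy, OpenCV 4.12 (cv2) and the standard library are available. Lean on these libraries where they do the work, as an engineer would, in place of code of your own. Each camera call takes 0.05 s, during which the arm holds its last target. There are 200 camera calls.

TASK

The lid lies loose on the clear box of culture dishes. Close it for transport: with a fingertip press down the springy section of the rim on each of the four sides until it snaps shut and stays flush, pressing firmly but not so hard that the lid would crack. Only press, picking nothing up; leave the box standing where it is and do not disturb the timer, the sample cup or the marker.

Things in the scene. Friction and masses are not known exactly. Their poses are not given: they have to be found in the camera images.
- box: clear plastic transport box with two stacks of culture dishes in it, 106 (its x) x 198 (its y) x 58 mm high without the lid; loose, 0.6 kg or so. Origin at the centre of its underside, z up; yaw 0 has its long sides facing the robot
- lid: grey snap-fit lid lying on the box, loose until snapped, 115 (x) x 207 (y) mm; a skirt reaches 11 mm down outside the walls. Origin at the centre of the panel's underside, 58 mm above the box's origin; axes as the box's. Panel 3 mm thick; raised rim 13.5 mm wide, its top 5 mm above the origin. Each side has a springy rim section (100 mm long in long sides, 60 in short ones); the corners are stiff
- clip_front (a joint): rim section on the long side at the box's own -x (towards the robot when the box is not turned): angle about its flex line 37 mm in from the lid's edge. About 0.16 = open (outer edge 6 mm proud of the stiff corners), 0 = flush. Let go above about 0.08 it springs back up; below that it snaps under the box's catch and stays down at 0.01 to 0.025. Takes about 9 to 15 N on the pad
- clip_front_pad (a point): where to press that section: middle of the top of its raised, finely ribbed rim (100 mm long, 13.5 mm wide), 6.8 mm in from the lid's outer edge, 50.75 mm from the lid centre; 63 mm above the worktop when flush, 5 mm higher when open. x points outwards, y along the side, z up
- clip_back (a joint): rim section on the long side at the box's own +x: angle about its flex line 37 mm in from the lid's edge. About 0.16 = open (outer edge 6 mm proud of the stiff corners), 0 = flush. Let go above about 0.08 it springs back up; below that it snaps under the box's catch and stays down at 0.01 to 0.025. Takes about 9 to 15 N on the pad
- clip_back_pad (a point): where to press that section: middle of the top of its raised, finely ribbed rim (100 mm long, 13.5 mm wide), 6.8 mm in from the lid's outer edge, 50.75 mm from the lid centre; 63 mm above the worktop when flush, 5 mm higher when open. x points outwards, y along the side, z up
- clip_left (a joint): rim section on the short side at the box's own +y: angle about its flex line 37 mm in from the lid's edge. About 0.16 = open (outer edge 6 mm proud of the stiff corners), 0 = flush. Let go above about 0.08 it springs back up; below that it snaps under the box's catch and stays down at 0.01 to 0.025. Takes about 9 to 15 N on the pad
- clip_left_pad (a point): where to press that section: middle of the top of its raised, finely ribbed rim (60 mm long, 13.5 mm wide), 6.8 mm in from the lid's outer edge, 96.75 mm from the lid centre; 63 mm above the worktop when flush, 5 mm higher when open. x points outwards, y along the side, z up
- clip_right (a joint): rim section on the short side at the box's own -y: angle about its flex line 37 mm in from the lid's edge. About 0.16 = open (outer edge 6 mm proud of the stiff corners), 0 = flush. Let go above about 0.08 it springs back up; below that it snaps under the box's catch and stays down at 0.01 to 0.025. Takes about 9 to 15 N on the pad
- clip_right_pad (a point): where to press that section: middle of the top of its raised, finely ribbed rim (60 mm long, 13.5 mm wide), 6.8 mm in from the lid's outer edge, 96.75 mm from the lid centre; 63 mm above the worktop when flush, 5 mm higher when open. x points outwards, y along the side, z up
- timer: bystander: white countdown timer, 34x62x40 mm, standing loose beside the box; origin at the centre of its underside
- jar: bystander: sample cup with a lid, 56 mm across and 60 mm high, standing loose beside the box; origin at the centre of its underside
- marker: bystander: marker pen, 16x128x18 mm, lying loose in front of the box; origin at the centre of its underside

How it is judged:
At the end, for the whole second after the job is handed in: All four rim sections are snapped under their catches (each below 0.035 rad and staying there by itself), the lid sits level and down on the rim, and the box stands at rest on the worktop within 30 mm of where it was (value of joint each of clip_front, clip_back, clip_left, clip_right below 0.035 rad and angle between lid's own z axis and vertical below 0.04 rad and z of lid in the frame of box below 0.0605 m and height (world z) of box below 0.004 m and distance of box from where it was at the start of the episode below 0.03 m and linear speed of box below 0.01 m/s); the robot touches nothing.
It fails at once if the box or its lid is lifted (height (world z) of box above 0.012 m or z of lid in the frame of box above 0.066 m).
It fails at once if the box is shoved more than 30 mm or tipped (distance of box from where it was at the start of the episode above 0.03 m or angle between box's own z axis and vertical above 0.12 rad).
It fails at once if the lid is pressed hard enough to crack it (over 50 N) (contact force between any of the fingers, the arm and lid above 50 N).
It fails at once if the timer, the sample cup or the marker is moved more than 15 mm (distance of any of timer, jar, marker from where it was at the start of the episode above 0.015 m).
It also fails if it takes over 45 s, if anything falls off the work surface, if the arm or the gripper's body presses on something with over 40 N, if the wrist force passes 120 N, or if a joint passes its speed limit or range.

## Working session

There is one attempt and no reset: what is moved stays moved. The work goes in short steps, Python scripts to look and compute and a tool call to move; the robot and the scene stay as the last step left them, time stands still between calls to the robot, and variables do not carry over. Pictures are saved under pics/ and viewed, at most 10 in all, crops included, and the job is handed in when it is done.

Besides the shell and the picture viewer there is one more tool, called after "Call:" as a command line: name --argument value ..., lists and objects as JSON in quotes. step_arm: Moves the arm, as the interface text tells. Its arguments: {"type":"object","properties":{"increments":{"type":"array"},"newtons":{"type":"number"}},"required":["increments"]}

```bash
mkdir -p pics; python3 - <<'E'
from cell import robot, viewer
import cv2,numpy as np
o=robot.observe();print({k:np.round(v,3).tolist() for k,v in o.items()})
for n in("top","scene"):
    im=viewer.read_camera(n);cv2.imwrite(f"pics/{n}0.png",im[:,:,::-1])
    p=viewer.camera_params(n);print(n,p["K"].round(1).tolist(),p["T"].round(3).tolist())
E
```

```text
{'time': 0.0, 'qpos': [-1.344, 0.343, 1.525, -0.0, 1.275, -0.146], 'qvel': [-0.001, 0.001, 0.002, -0.002, 0.001, 0.0], 'joint_efforts': [-0.001, -43.125, -24.422, 0.072, 0.056, -0.0], 'tool_pos': [0.191, -0.489, 0.204], 'tool_rot': [-3.14, -0.0, 0.373], 'contact_force': [-0.308, -0.147, 0.192], 'torque': [-0.003, -0.016, 0.007], 'grip_force': 0.0, 'opening': 0.092}
top [[481.1, 0.0, 318.4], [0.0, 481.1, 212.1], [0.0, 0.0, 1.0]] [[-0.013, -0.994, 0.106, 0.445], [-1.0, 0.014, 0.014, -0.014], [-0.015, -0.106, -0.994, 1.075], [0.0, 0.0, 0.0, 1.0]]
scene [[499.2, 0.0, 330.1], [0.0, 499.2, 198.8], [0.0, 0.0, 1.0]] [[-0.594, -0.364, 0.718, -0.232], [-0.804, 0.293, -0.517, 0.572], [-0.023, -0.884, -0.467, 0.584], [0.0, 0.0, 0.0, 1.0]]
```

View pics/top0.png

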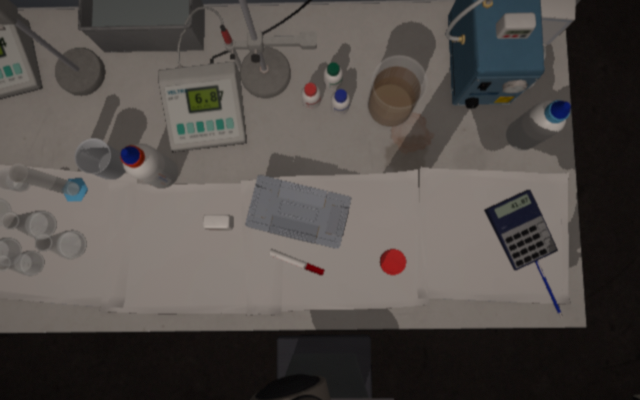

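View pics/scene0.png

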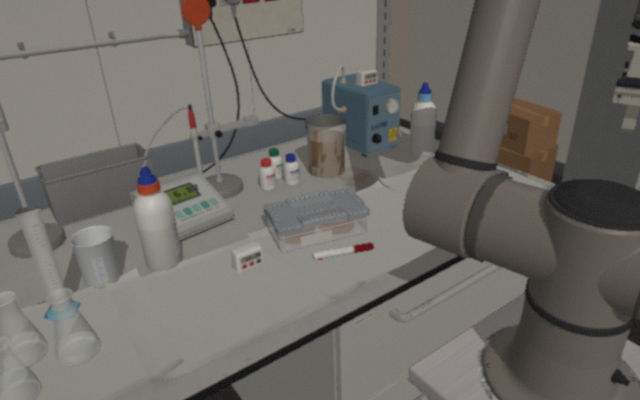

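The top view shows the lid at about (299,211), slightly turned. The timer is at (217,222), the marker at (297,262) and the red cup at (393,262). Next I segment the lid.

```bash
cat > h.py <<'E'
import cv2,numpy as np
def ray(p,uv,z):
    K,T=p["K"],p["T"];d=T[:3,:3]@np.linalg.solve(K,[uv[0],uv[1],1]);c=T[:3,3]
    return c+d*(z-c[2])/d[2]
E
python3 - <<'E'
from cell import robot, viewer
from h import *
im=cv2.imread("pics/top0.png").astype(int);p=viewer.camera_params("top")
m=((im[:,:,0]-im[:,:,2]>8)).astype(np.uint8)*255
m[:165]=0;m[258:]=0;m[:,:238]=0;m[:,360:]=0
m=cv2.morphologyEx(m,cv2.MORPH_OPEN,np.ones((3,3)));m=cv2.morphologyEx(m,cv2.MORPH_CLOSE,np.ones((9,9)))
cs,_=cv2.findContours(m,0,2);c=max(cs,key=cv2.contourArea)
w=np.array([ray(p,q[0],.062)[:2] for q in c])
r=cv2.minAreaRect((w*1000).astype(np.float32));print(r,cv2.boxPoints(r).round())
v=im.astype(np.uint8).copy();cv2.drawContours(v,[c],-1,(0,0,255),1)
cv2.imwrite("pics/seg.png",cv2.resize(v[160:280,190:420],None,fx=3.4,fy=3.4,interpolation=2))
for n,uv,z in(("timer",(217,222),.04),("cup",(393,262),.06),("mk1",(270,252),.015),("mk2",(323,272),.015)):print(n,ray(p,uv,z).round(3))
E
```

```text
Traceback (most recent call last):
ValueError: max() iterable argument is empty
```

```bash
python3 - <<'E'
from cell import robot, viewer
from h import *
im=cv2.imread("pics/top0.png").astype(int);p=viewer.camera_params("top")
print(im[211,270],im[211,300],im[200,262],im[235,320],im[165,300],im[250,250],im[215,365])
d=im[:,:,0]-im[:,:,2];t=(d[180:240,265:335].mean()+d[245:250,240:360].mean())/2
print(t, d[180:240,265:335].mean())
m=(cv2.GaussianBlur(d.astype(np.float32),(3,3),0)>t).astype(np.uint8)*255
m[:165]=0;m[258:]=0;m[:,:238]=0;m[:,360:]=0
m=cv2.morphologyEx(m,cv2.MORPH_OPEN,np.ones((3,3)));m=cv2.morphologyEx(m,cv2.MORPH_CLOSE,np.ones((9,9)))
cs,_=cv2.findContours(m,0,2);c=max(cs,key=cv2.contourArea)
w=np.array([ray(p,q[0],.062)[:2] for q in c])
r=cv2.minAreaRect((w*1000).astype(np.float32));print(r,cv2.boxPoints(r).round())
v=im.astype(np.uint8).copy();cv2.drawContours(v,[c],-1,(0,0,255),1)
cv2.imwrite("pics/seg.png",cv2.resize(v[160:280,190:420],None,fx=3.4,fy=3.4,interpolation=2))
for n,uv,z in(("timer",(217,222),.04),("cup",(393,262),.06),("mk1",(270,252),.015),("mk2",(323,272),.015)):print(n,ray(p,uv,z).round(3))
E
```

```text
[102  99  99] [101  99 100] [103  99 100] [104 101 101] [70 74 80] [120 127 136] [121 127 136]
-6.77702380952381 -0.12071428571428572
((556.4059448242188, 42.763572692871094), (207.29881286621094, 116.98168182373047), 75.23480987548828) [[473. -43.]
 [587. -72.]
 [639. 128.]
 [526. 158.]]
timer [0.537 0.22  0.04 ]
cup [ 0.446 -0.155  0.06 ]
mk1 [0.471 0.108 0.015]
mk2 [ 0.426 -0.008  0.015]
```

View pics/seg.png

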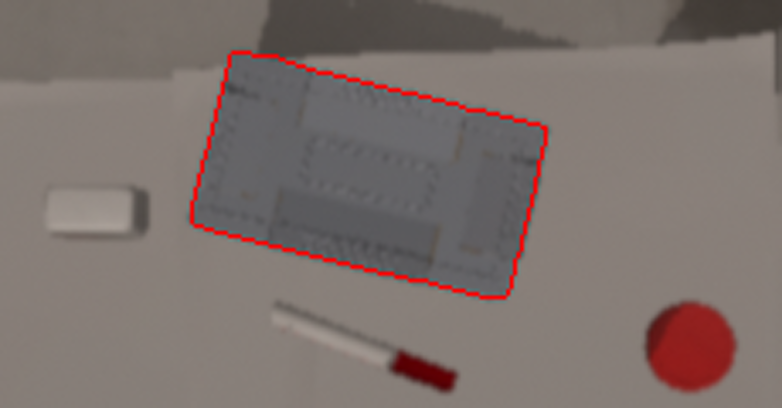

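The lid measures 207 x 117 mm against the given 207 x 115. Its centre is at (0.556, 0.043), with yaw about -14.8°. The pads are at: front (0.507,0.056), back (0.605,0.030), left (0.581,0.136), right (0.532,-0.051).

I shut the fingers, then move over the front pad in two calls.

Call:
step_arm --increments '[{"delta_pos":[4.9,-3.9,0],"dr":[0,0,7],"fingers":1},{"delta_pos":[9.8,-7.8,0],"dr":[0,0,14],"fingers":1},{"delta_pos":[14.7,-11.7,0],"dr":[0,0,21],"fingers":1},{"delta_pos":[19.6,-15.6,0],"dr":[0,0,28],"fingers":1},{"delta_pos":[24.6,-19.6,0],"dr":[0,0,36.2],"fingers":1}]'

```text
time: 0.72
tool_pos: [0.3471, -0.2195, 0.205]
tool_rot: [-3.142, -0.0, -0.256]
contact_force: [1.7, -1.1, -0.6]
opening: 0.0463
grip_force: 0.0
```

Call:
step_arm --increments '[{"delta_pos":[1.7,-6,0],"dr":[0,0,0],"fingers":1},{"delta_pos":[3.3,-12,0],"dr":[0,0,0],"fingers":1},{"delta_pos":[5,-18,0],"dr":[0,0,0],"fingers":1},{"delta_pos":[6.6,-24,0],"dr":[0,0,0],"fingers":1},{"delta_pos":[8.3,-30.4,0],"dr":[0,0,0],"fingers":1}]'

```text
time: 1.35
tool_pos: [0.5014, 0.0511, 0.2048]
tool_rot: [3.141, 0.0, -0.251]
contact_force: [0.9, -1.4, 0.5]
opening: 0.001
grip_force: 0.0
```

Call:
step_arm --increments '[{"delta_pos":[0,0,4],"dr":[0,0,0],"fingers":1},{"delta_pos":[0,0,8],"dr":[0,0,0],"fingers":1},{"delta_pos":[0,0,11],"dr":[0,0,0],"fingers":1},{"delta_pos":[0,0,12],"dr":[0,0,0],"fingers":1},{"delta_pos":[0,0,12],"dr":[0,0,0],"fingers":1}]'

```text
time: 1.98
tool_pos: [0.5007, 0.049, 0.0849]
tool_rot: [3.141, 0.001, -0.252]
contact_force: [0.3, 0.0, 0.7]
opening: 0.0005
grip_force: 0.0
```

Call:
step_arm --increments '[{"delta_pos":[0.4,-0.8,0],"dr":[0,0,0.3],"fingers":1},{"delta_pos":[0.4,-0.8,0.5],"dr":[0,0,0.3],"fingers":1},{"delta_pos":[0.4,-0.8,1],"dr":[0,0,0.3],"fingers":1},{"delta_pos":[0.4,-0.8,1],"dr":[0,0,0.3],"fingers":1},{"delta_pos":[0.4,-0.8,1],"dr":[0,0,0.3],"fingers":1}]'

```text
time: 2.6
tool_pos: [0.5066, 0.0557, 0.075]
tool_rot: [3.141, 0.0, -0.257]
contact_force: [-0.4, 0.5, -0.5]
opening: 0.0002
grip_force: 0.0
```

```bash
python3 - <<'E'
from cell import robot, viewer
import cv2,numpy as np
o=robot.observe();print(o['tool_pos'],o['tool_rot'])
a=viewer.read_camera("scene")[170:280,220:400,::-1]
b=viewer.read_camera("wrist")[:,:,::-1]
a=cv2.resize(a,(480,293));b=cv2.resize(b,(480,300))
cv2.imwrite("pics/c1.png",np.vstack([a,b]))
E
```

```text
[0.50660035 0.05571403 0.07501316] [ 3.14148036e+00  6.20801314e-05 -2.56982626e-01]
```

View pics/c1.png

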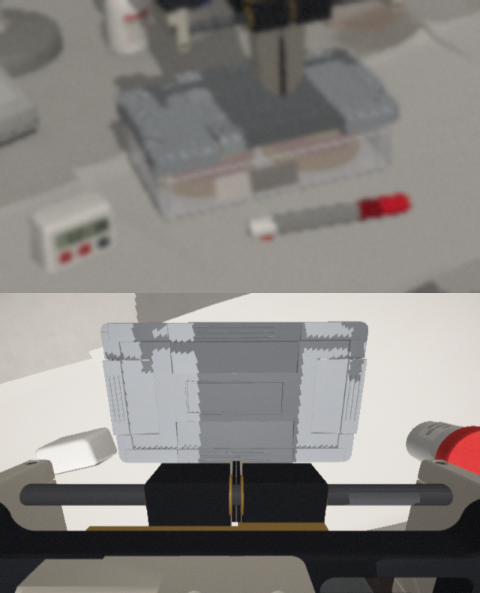

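The tip is above the middle of the front rim and square to the lid: the wrist view has the lid centred at column 236, in line with the fingers. I press gently.

Call:
step_arm --increments '[{"delta_pos":[0,0,0.4],"dr":[0,0,0],"fingers":1},{"delta_pos":[0,0,0.6],"dr":[0,0,0],"fingers":1},{"delta_pos":[0,0,0.8],"dr":[0,0,0],"fingers":1},{"delta_pos":[0,0,0.95],"dr":[0,0,0],"fingers":1},{"delta_pos":[0,0,0.95],"dr":[0,0,0],"fingers":1}]'

```text
time: 3.32
tool_pos: [0.5066, 0.0558, 0.0654]
tool_rot: [3.141, 0.0, -0.257]
contact_force: [-0.5, 0.0, -0.3]
opening: 0.0005
grip_force: 0.0
```

Call:
step_arm --increments '[{"delta_pos":[0,0,0.05],"dr":[0,0,0],"fingers":1},{"delta_pos":[0,0,0.1],"dr":[0,0,0],"fingers":1},{"delta_pos":[0,0,0.15],"dr":[0,0,0],"fingers":1},{"delta_pos":[0,0,0.2],"dr":[0,0,0],"fingers":1},{"delta_pos":[0,0,0.25],"dr":[0,0,0],"fingers":1}]'

```text
time: 3.95
tool_pos: [0.5067, 0.0558, 0.063]
tool_rot: [3.142, -0.0, -0.257]
contact_force: [0.3, 0.3, 0.0]
opening: 0.0002
grip_force: 0.0
```

```bash
python3 - <<'E'
from cell import robot, viewer
from h import *
o=robot.observe();p=viewer.camera_params("wrist")
b=viewer.read_camera("wrist")[:,:,::-1].copy()
a=viewer.read_camera("scene")[170:280,220:400,::-1]
c=np.array([.556,.043]);ex=np.array([.967,-.255]);ey=np.array([.255,.967])
ti=np.linalg.inv(p["T"])
def pr(w):
    q=p["K"]@(ti[:3,:3]@w+ti[:3,3]);return q[:2]/q[2]
for sx,sy in((-1,-1),(-1,1),(1,1),(1,-1)):
    q=pr(np.r_[c+sx*.0575*ex+sy*.1035*ey,.062]);print(sx,sy,q.round(0))
    cv2.circle(b,tuple(int(v) for v in q),3,(0,0,255),1)
q=pr(np.r_[o['tool_pos']]);print('tcp',q);cv2.circle(b,tuple(int(v) for v in q),3,(0,255,0),1)
cv2.imwrite("pics/c2.png",np.vstack([cv2.resize(a,(480,293)),cv2.resize(b,(480,300))]))
E
```

```text
-1 -1 [478. 236.]
-1 1 [154. 235.]
1 1 [124.  37.]
1 -1 [509.  38.]
tcp [316.40046033 226.28365068]
```

View pics/c2.png

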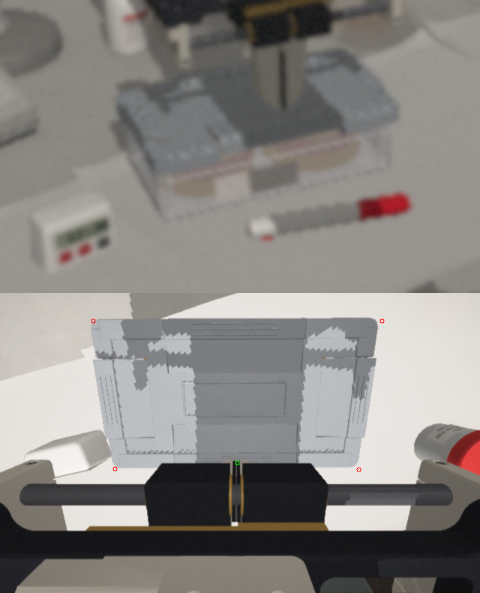

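The wrist view puts the TCP about 7 mm inside the near edge, so it is over the front rim, but nothing has been touched yet. I continue down in small steps.

Call:
step_arm --increments '[{"delta_pos":[0,0,0.05],"dr":[0,0,0],"fingers":1},{"delta_pos":[0,0,0.1],"dr":[0,0,0],"fingers":1},{"delta_pos":[0,0,0.15],"dr":[0,0,0],"fingers":1},{"delta_pos":[0,0,0.2],"dr":[0,0,0],"fingers":1},{"delta_pos":[0,0,0.2],"dr":[0,0,0],"fingers":1}]'

```text
time: 4.68
tool_pos: [0.5066, 0.0558, 0.0609]
tool_rot: [3.142, 0.0, -0.257]
contact_force: [-0.2, -0.2, 0.4]
opening: 0.0006
grip_force: 0.0
```

```bash
python3 - <<'E'
from cell import robot, viewer
from h import *
o=robot.observe();p=viewer.camera_params("scene");ti=np.linalg.inv(p["T"])
im=viewer.read_camera("scene")[:,:,::-1];a=cv2.resize(im[165:265,230:400],(799,470),interpolation=2)
def pr(w):
    q=p["K"]@(ti[:3,:3]@w+ti[:3,3]);return q[:2]/q[2]
c=np.array([.556,.043]);ex=np.array([.967,-.255]);ey=np.array([.255,.967])
P=[(pr(o['tool_pos']),(0,255,0))]
for sx,sy in((-1,-1),(-1,1),(1,1),(1,-1)):
    for z,col in((.063,(0,0,255)),(0,(255,0,0))):
        k=1 if z else .95
        P.append((pr(np.r_[c+sx*(.0575 if z else .053)*ex+sy*(.1035 if z else .099)*ey,z]),col))
for q,col in P:
    print(q.round(1));cv2.circle(a,tuple(int(v) for v in (q-[230,165])*4.7),4,col,1)
cv2.imwrite("pics/c3.png",a)
E
```

```text
[324.6 219.3]
[370.7 210. ]
[367.6 234.5]
[277.6 230.4]
[281.2 254.8]
[262.8 205.3]
[267.6 230.4]
[349.2 188. ]
[348.3 212.8]
```

View pics/c3.png

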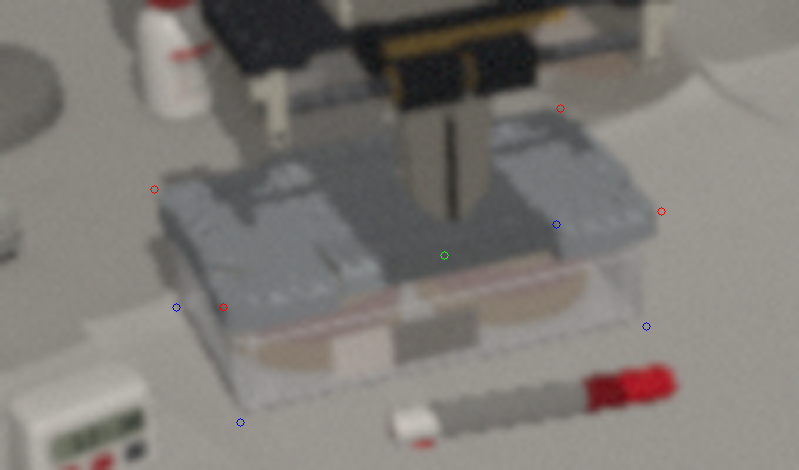

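The projected TCP in the scene view is about (444,255), but the visible tip is at (453,220), roughly 15-19 mm higher. The tips are therefore above the reported TCP, which explains the missing contact. I lower further and watch the force.

Call:
step_arm --increments '[{"delta_pos":[0,0,0.15],"dr":[0,0,0],"fingers":1},{"delta_pos":[0,0,0.3],"dr":[0,0,0],"fingers":1},{"delta_pos":[0,0,0.45],"dr":[0,0,0],"fingers":1},{"delta_pos":[0,0,0.6],"dr":[0,0,0],"fingers":1},{"delta_pos":[0,0,0.7],"dr":[0,0,0],"fingers":1}]'

```text
time: 5.35
tool_pos: [0.5066, 0.0558, 0.0539]
tool_rot: [3.141, 0.0, -0.257]
contact_force: [0.3, -0.0, 0.3]
opening: 0.0007
grip_force: 0.0
```

```bash
python3 -c "
from cell import robot
print(robot.grip_depth,[a for a in dir(robot) if a[0]!='_'])"
```

```text
-0.0188 ['IKError', 'grip_depth', 'hand_in', 'observe']
```

Call:
step_arm --increments '[{"delta_pos":[0,0,0.1],"dr":[0,0,0],"fingers":1},{"delta_pos":[0,0,0.2],"dr":[0,0,0],"fingers":1},{"delta_pos":[0,0,0.3],"dr":[0,0,0],"fingers":1},{"delta_pos":[0,0,0.4],"dr":[0,0,0],"fingers":1},{"delta_pos":[0,0,0.4],"dr":[0,0,0],"fingers":1}]'

```text
time: 5.98
tool_pos: [0.5066, 0.0558, 0.0499]
tool_rot: [3.141, 0.0, -0.257]
contact_force: [-1.1, 0.2, 0.6]
opening: 0.0004
grip_force: 0.0
```

Call:
step_arm --increments '[{"delta_pos":[0,0,0.1],"dr":[0,0,0],"fingers":1},{"delta_pos":[0,0,0.2],"dr":[0,0,0],"fingers":1},{"delta_pos":[0,0,0.3],"dr":[0,0,0],"fingers":1},{"delta_pos":[0,0,0.3],"dr":[0,0,0],"fingers":1},{"delta_pos":[0,0,0.3],"dr":[0,0,0],"fingers":1}]'

```text
time: 6.6
tool_pos: [0.5066, 0.0558, 0.047]
tool_rot: [3.142, -0.0, -0.257]
contact_force: [-0.3, -0.0, 0.8]
opening: 0.0002
grip_force: 0.1
```

```bash
python3 - <<'E'
from cell import robot, viewer
from h import *
o=robot.observe();print(o['tool_pos'],o['contact_force'])
p=viewer.camera_params("scene");ti=np.linalg.inv(p["T"])
im=viewer.read_camera("scene")[:,:,::-1];a=cv2.resize(im[165:265,230:400],(799,470),interpolation=2)
q=p["K"]@(ti[:3,:3]@o['tool_pos']+ti[:3,3]);q=q[:2]/q[2]
cv2.circle(a,tuple(int(v) for v in (q-[230,165])*4.7),4,(0,255,0),1)
cv2.imwrite("pics/c4.png",a)
E
```

```text
[0.50663738 0.05578328 0.04701444] [-0.26999664 -0.01226146  0.78852754]
```

View pics/c4.png

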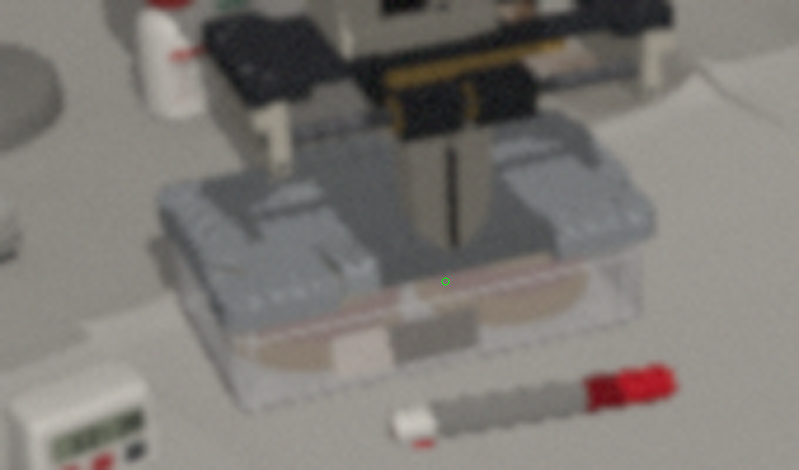

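The tip is now at (453,247), just above the raised front rim section, with the same offset as before. I continue slowly.

Call:
step_arm --increments '[{"delta_pos":[0,0,0.1],"dr":[0,0,0],"fingers":1},{"delta_pos":[0,0,0.2],"dr":[0,0,0],"fingers":1},{"delta_pos":[0,0,0.3],"dr":[0,0,0],"fingers":1},{"delta_pos":[0,0,0.3],"dr":[0,0,0],"fingers":1},{"delta_pos":[0,0,0.3],"dr":[0,0,0],"fingers":1}]'

```text
time: 7.28
tool_pos: [0.5065, 0.0559, 0.045]
tool_rot: [-3.142, -0.0, -0.257]
contact_force: [-3.7, 0.4, 10.4]
opening: 0.0002
grip_force: 5.5
```

Call:
step_arm --increments '[{"delta_pos":[0,0,0.1],"dr":[0,0,0],"fingers":1},{"delta_pos":[0,0,0.15],"dr":[0,0,0],"fingers":1},{"delta_pos":[0,0,0.2],"dr":[0,0,0],"fingers":1},{"delta_pos":[0,0,0.25],"dr":[0,0,0],"fingers":1},{"delta_pos":[0,0,0.25],"dr":[0,0,0],"fingers":1}]'

```text
time: 7.9
tool_pos: [0.5063, 0.0559, 0.0415]
tool_rot: [3.141, 0.001, -0.257]
contact_force: [-4.1, 1.3, 4.6]
opening: 0.0004
grip_force: 2.6
```

Call:
step_arm --increments '[{"delta_pos":[0,0,0.1],"dr":[0,0,0],"fingers":1},{"delta_pos":[0,0,0.15],"dr":[0,0,0],"fingers":1},{"delta_pos":[0,0,0.2],"dr":[0,0,0],"fingers":1},{"delta_pos":[0,0,0.2],"dr":[0,0,0],"fingers":1},{"delta_pos":[0,0,0.2],"dr":[0,0,0],"fingers":1}]'

```text
time: 8.52
tool_pos: [0.5064, 0.0559, 0.0413]
tool_rot: [3.142, -0.0, -0.257]
contact_force: [-9.5, 0.2, 22.0]
opening: 0.0006
grip_force: 10.9
```

It has reached a hard stop at z=0.0413 with 22 N, after the force dropped in the middle of the stroke. The front section has snapped, so the effective tip offset is about 21 mm. I lift and go to the left pad.

Call:
step_arm --increments '[{"delta_pos":[0,0,-1.5],"dr":[0,0,0],"fingers":1},{"delta_pos":[0,0,-2.7],"dr":[0,0,0],"fingers":1},{"delta_pos":[2.5,-4.8,-2.7],"dr":[0,0,0],"fingers":1},{"delta_pos":[5.1,-9.7,-2.7],"dr":[0,0,0],"fingers":1},{"delta_pos":[5.1,-9.7,-2.2],"dr":[0,0,0],"fingers":1}]'

```text
time: 9.15
tool_pos: [0.5833, 0.1392, 0.0619]
tool_rot: [-3.14, -0.003, -0.254]
contact_force: [-0.3, -0.8, -0.7]
opening: 0.0004
grip_force: 0.0
```

Call:
step_arm --increments '[{"delta_pos":[0,0,0.5],"dr":[0,0,0],"fingers":1},{"delta_pos":[0,0,0.8],"dr":[0,0,0],"fingers":1},{"delta_pos":[0,0,1.0],"dr":[0,0,0],"fingers":1},{"delta_pos":[0,0,1.0],"dr":[0,0,0],"fingers":1},{"delta_pos":[0,0,1.0],"dr":[0,0,0],"fingers":1}]'

```text
time: 9.78
tool_pos: [0.5807, 0.1364, 0.0518]
tool_rot: [-3.142, -0.0, -0.257]
contact_force: [0.1, -0.2, 0.4]
opening: 0.0006
grip_force: 0.0
```

Call:
step_arm --increments '[{"delta_pos":[0,0,0.3],"dr":[0,0,0],"fingers":1},{"delta_pos":[0,0,0.5],"dr":[0,0,0],"fingers":1},{"delta_pos":[0,0,0.65],"dr":[0,0,0],"fingers":1},{"delta_pos":[0,0,0.8],"dr":[0,0,0],"fingers":1},{"delta_pos":[0,0,0.8],"dr":[0,0,0],"fingers":1}]'

```text
time: 10.4
tool_pos: [0.5809, 0.137, 0.0449]
tool_rot: [-3.141, -0.001, -0.257]
contact_force: [-2.5, 0.1, 10.2]
opening: 0.0004
grip_force: 4.8
```

Call:
step_arm --increments '[{"delta_pos":[0,0,0.1],"dr":[0,0,0],"fingers":1},{"delta_pos":[0,0,0.2],"dr":[0,0,0],"fingers":1},{"delta_pos":[0,0,0.3],"dr":[0,0,0],"fingers":1},{"delta_pos":[0,0,0.35],"dr":[0,0,0],"fingers":1},{"delta_pos":[0,0,0.35],"dr":[0,0,0],"fingers":1}]'

```text
time: 11.02
tool_pos: [0.5811, 0.1373, 0.0415]
tool_rot: [-3.14, -0.002, -0.257]
contact_force: [-2.8, 3.0, 11.2]
opening: 0.0006
grip_force: 6.1
```

Call:
step_arm --increments '[{"delta_pos":[0,0,0.05],"dr":[0,0,0],"fingers":1},{"delta_pos":[0,0,0.1],"dr":[0,0,0],"fingers":1},{"delta_pos":[0,0,0.15],"dr":[0,0,0],"fingers":1},{"delta_pos":[0,0,0.15],"dr":[0,0,0],"fingers":1},{"delta_pos":[0,0,0.15],"dr":[0,0,0],"fingers":1}]'

```text
time: 11.65
tool_pos: [0.5812, 0.1373, 0.0413]
tool_rot: [-3.14, -0.002, -0.257]
contact_force: [-6.4, 2.8, 21.2]
opening: 0.0005
grip_force: 10.7
```

Same stop height, so the left section has snapped. Next is the back section.

Call:
step_arm --increments '[{"delta_pos":[0,0,-1.5],"dr":[0,0,0],"fingers":1},{"delta_pos":[0,0,-2.7],"dr":[0,0,0],"fingers":1},{"delta_pos":[2.5,4.9,-2.7],"dr":[0,0,0],"fingers":1},{"delta_pos":[5.0,9.7,-2.7],"dr":[0,0,0],"fingers":1},{"delta_pos":[5.0,9.7,-2.2],"dr":[0,0,0],"fingers":1}]'

```text
time: 12.28
tool_pos: [0.6055, 0.0263, 0.0608]
tool_rot: [3.141, -0.002, -0.262]
contact_force: [-0.4, 0.8, -0.0]
opening: 0.0005
grip_force: 0.0
```

Call:
step_arm --increments '[{"delta_pos":[0,0,0.5],"dr":[0,0,0],"fingers":1},{"delta_pos":[0,0,0.8],"dr":[0,0,0],"fingers":1},{"delta_pos":[0,0,1.0],"dr":[0,0,0],"fingers":1},{"delta_pos":[0,0,1.0],"dr":[0,0,0],"fingers":1},{"delta_pos":[0,0,1.0],"dr":[0,0,0],"fingers":1}]'

```text
time: 12.9
tool_pos: [0.6044, 0.0305, 0.0507]
tool_rot: [-3.142, -0.0, -0.256]
contact_force: [-0.9, 0.1, 0.3]
opening: 0.0008
grip_force: 0.0
```

Call:
step_arm --increments '[{"delta_pos":[0,0,0.2],"dr":[0,0,0],"fingers":1},{"delta_pos":[0,0,0.4],"dr":[0,0,0],"fingers":1},{"delta_pos":[0,0,0.55],"dr":[0,0,0],"fingers":1},{"delta_pos":[0,0,0.7],"dr":[0,0,0],"fingers":1},{"delta_pos":[0,0,0.7],"dr":[0,0,0],"fingers":1}]'

```text
time: 13.52
tool_pos: [0.605, 0.03, 0.045]
tool_rot: [-3.141, -0.002, -0.257]
contact_force: [-2.6, 0.1, 8.2]
opening: 0.0004
grip_force: 4.6
```

Call:
step_arm --increments '[{"delta_pos":[0,0,0.1],"dr":[0,0,0],"fingers":1},{"delta_pos":[0,0,0.2],"dr":[0,0,0],"fingers":1},{"delta_pos":[0,0,0.3],"dr":[0,0,0],"fingers":1},{"delta_pos":[0,0,0.35],"dr":[0,0,0],"fingers":1},{"delta_pos":[0,0,0.35],"dr":[0,0,0],"fingers":1}]'

```text
time: 14.15
tool_pos: [0.6056, 0.0298, 0.0415]
tool_rot: [-3.141, -0.003, -0.257]
contact_force: [-0.6, -0.1, 10.7]
opening: 0.0006
grip_force: 4.9
```

Call:
step_arm --increments '[{"delta_pos":[0,0,0.05],"dr":[0,0,0],"fingers":1},{"delta_pos":[0,0,0.1],"dr":[0,0,0],"fingers":1},{"delta_pos":[0,0,0.15],"dr":[0,0,0],"fingers":1},{"delta_pos":[0,0,0.15],"dr":[0,0,0],"fingers":1},{"delta_pos":[0,0,0.15],"dr":[0,0,0],"fingers":1}]'

```text
time: 14.78
tool_pos: [0.606, 0.0298, 0.0413]
tool_rot: [-3.141, -0.005, -0.257]
contact_force: [-2.2, -0.9, 17.4]
opening: 0.0004
grip_force: 8.8
```

The back section has snapped. From here to the right pad is tool x -5.1, y +9.7.

Call:
step_arm --increments '[{"delta_pos":[0,0,-1.5],"dr":[0,0,0],"fingers":1},{"delta_pos":[0,0,-2.7],"dr":[0,0,0],"fingers":1},{"delta_pos":[-2.5,4.9,-2.7],"dr":[0,0,0],"fingers":1},{"delta_pos":[-5.1,9.7,-2.7],"dr":[0,0,0],"fingers":1},{"delta_pos":[-5.1,9.7,-2.2],"dr":[0,0,0],"fingers":1}]'

```text
time: 15.4
tool_pos: [0.5282, -0.0527, 0.0608]
tool_rot: [3.141, 0.001, -0.26]
contact_force: [0.2, 0.3, 0.9]
opening: 0.0003
grip_force: 0.0
```

Call:
step_arm --increments '[{"delta_pos":[0,0,0.5],"dr":[0,0,0],"fingers":1},{"delta_pos":[0,0,0.8],"dr":[0,0,0],"fingers":1},{"delta_pos":[0,0,1.0],"dr":[0,0,0],"fingers":1},{"delta_pos":[0,0,1.0],"dr":[0,0,0],"fingers":1},{"delta_pos":[0,0,1.0],"dr":[0,0,0],"fingers":1}]'

```text
time: 16.02
tool_pos: [0.5306, -0.0505, 0.0505]
tool_rot: [3.142, -0.0, -0.256]
contact_force: [-0.7, 0.9, -1.5]
opening: 0.0003
grip_force: 0.0
```

Call:
step_arm --increments '[{"delta_pos":[0,0,0.2],"dr":[0,0,0],"fingers":1},{"delta_pos":[0,0,0.4],"dr":[0,0,0],"fingers":1},{"delta_pos":[0,0,0.55],"dr":[0,0,0],"fingers":1},{"delta_pos":[0,0,0.7],"dr":[0,0,0],"fingers":1},{"delta_pos":[0,0,0.7],"dr":[0,0,0],"fingers":1}]'

```text
time: 16.65
tool_pos: [0.5305, -0.0513, 0.0445]
tool_rot: [3.141, -0.001, -0.257]
contact_force: [-3.1, -1.8, 9.3]
opening: 0.0001
grip_force: 4.3
```

Call:
step_arm --increments '[{"delta_pos":[0,0,0.1],"dr":[0,0,0],"fingers":1},{"delta_pos":[0,0,0.2],"dr":[0,0,0],"fingers":1},{"delta_pos":[0,0,0.3],"dr":[0,0,0],"fingers":1},{"delta_pos":[0,0,0.35],"dr":[0,0,0],"fingers":1},{"delta_pos":[0,0,0.35],"dr":[0,0,0],"fingers":1}]'

```text
time: 17.27
tool_pos: [0.5306, -0.0513, 0.0414]
tool_rot: [3.141, -0.001, -0.257]
contact_force: [-4.6, -2.4, 15.1]
opening: 0.0004
grip_force: 7.5
```

Call:
step_arm --increments '[{"delta_pos":[0,0,0.05],"dr":[0,0,0],"fingers":1},{"delta_pos":[0,0,0.1],"dr":[0,0,0],"fingers":1},{"delta_pos":[0,0,0.15],"dr":[0,0,0],"fingers":1},{"delta_pos":[0,0,0.15],"dr":[0,0,0],"fingers":1},{"delta_pos":[0,0,0.15],"dr":[0,0,0],"fingers":1}]'

```text
time: 17.9
tool_pos: [0.5307, -0.0513, 0.0412]
tool_rot: [3.141, -0.002, -0.257]
contact_force: [-10.3, -2.3, 27.0]
opening: 0.0001
grip_force: 13.3
```

Call:
step_arm --increments '[{"delta_pos":[0,0,-2],"dr":[0,0,0],"fingers":1},{"delta_pos":[0,0,-6],"dr":[0,0,0],"fingers":1},{"delta_pos":[-4,4,-11],"dr":[0,0,0],"fingers":1},{"delta_pos":[-7,10,-14],"dr":[0,0,0],"fingers":1},{"delta_pos":[-10,16,-14],"dr":[0,0,0],"fingers":1}]'

```text
time: 18.52
tool_pos: [0.4101, -0.1619, 0.1771]
tool_rot: [3.141, -0.004, -0.255]
contact_force: [0.3, -0.4, 0.3]
opening: 0.0006
grip_force: 0.0
```

```bash
python3 - <<'E'
from cell import robot, viewer
import cv2,numpy as np
a=viewer.read_camera("scene")[165:265,230:400,::-1]
b=viewer.read_camera("top")[160:280,190:420,::-1]
cv2.imwrite("pics/end.png",np.vstack([cv2.resize(a,(510,300)),cv2.resize(b,(510,266))]))
E
```

```text
(no output)
```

View pics/end.png

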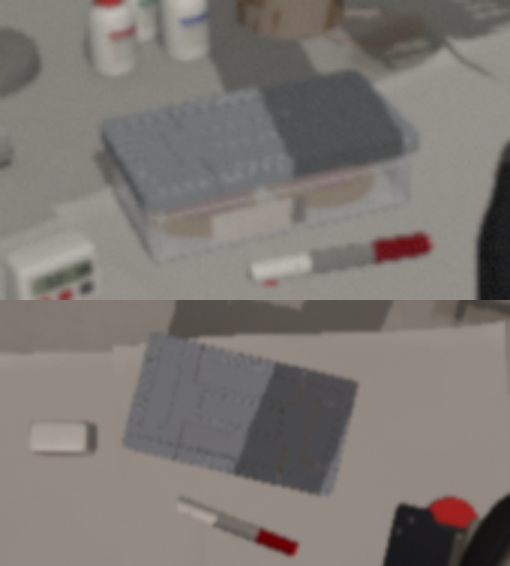

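The lid is flat on all sides (scene view, top edges from (105,125) to (415,135)). The box, timer and marker have not moved, and the part of the cup in view looks in place. The arm is clear of everything, so I hand in.

```bash
python3 -c "
from cell import robot
print(robot.hand_in())"
```

```text
the job is handed in; nothing more can be done
None
```

I pressed all four rim sections down to a hard stop, with at most about 29 N read at the wrist, and they look flush in the last pictures; the box and bystanders look unmoved, and I handed the job in at about 19 s, with no verdict returned.

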